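Reset the bench timer with the stylus

TASK

Take the metal stylus out of the wooden tool stand and use its slim end to press the recessed reset button of the bench timer all the way down, without pressing on the timer with the fingers and without pressing its raised square key. Then lower the stylus into the bowl and let go of it there, leaving the two dop sticks in their stand.

Things in the scene. Friction and masses are not known exactly. Their poses are not given: they have to be found in the camera images.
- stylus: The stylus: a straight round metal tool, 92 mm long, about 40 g. It stands upright in one of the three bores of the stand. The lower 46 mm is a steel shank of 8 mm diameter with a flat end, the upper 46 mm a ribbed aluminium handle of 14 mm diameter (grip it there). It is the tallest thing in the stand and the only one with a thick plain handle; which bore it stands in varies. Origin: centre of the flat lower end of the shank; z runs along the tool towards the handle.
- stylus_mid (a point): Middle of the stylus, on its axis, 46 mm above its lower end, where shank and handle meet.
- stand: Low wooden block 44 x 136 x 26 mm (x, y, z), fixed to the table, turned somewhat about the vertical. Three bores of 13 mm diameter, 18 mm deep, in a row along its y axis, at y = -46, 0 and +46 mm; the tools stand loosely on the bores' floors (8 mm above the table). Two bores hold the dop sticks, one the stylus, so close the fingers across the row (along the block's x). Origin: centre of the underside.
- dop_a: Bystander: brass dop stick with a stone on top, 11 mm wide, 70 mm tall, loose and upright in a bore of the stand. Origin: centre of its lower end.
- dop_b: Bystander: brass dop stick with a stone on top, 9 mm wide, 63 mm tall, loose and upright in a bore of the stand. Origin: centre of its lower end.
- timer: Bench timer: a flat box 80 x 120 x 34 mm (x, y, z), grey top on a black base, with a dark display in the middle; fixed to the table, turned somewhat about the vertical. At its +y end the top has a round well with the recessed reset button; at its -y end is a raised square key of 22 mm, 5 mm proud, which must not be pressed (it gives under 2 to 4 N). Origin: centre of the underside.
- reset_well (a point): Centre of the mouth of the reset button's well, level with the timer's top (34 mm above the table). The well has 26 mm diameter; the black button cap fills it and lies 8 mm below this point when not pressed.
- reset_button (a joint): Travel of the reset button in m: 0 = up, 0.005 = fully down. It moves straight down, returns by its spring, starts to move at about 1.2 N and is fully down at about 4.2 N; the cap is then 13 mm below the mouth of the well.
- start_key (a joint): Travel of the raised square key in m: 0 = up, 0.003 = fully down.
- bowl: Round open bowl, 139 mm across the rim, 43 mm high, loose, about 0.25 kg, near the timer. Its inner floor, about 95 mm across, is 3 mm above the table. Origin: centre of the underside.

How it is judged:
By the outcome, as a careful person would: the job done as asked, in the order asked, and still so for the second after the job is handed in, with the robot touching nothing.
It also fails if it takes over 43 s, if anything falls off the work surface, if the arm or the gripper's body presses on something with over 40 N, if the wrist force passes 120 N, or if a joint passes its speed limit or range.

ROBOT

A 7-joint arm with a two-finger parallel gripper is mounted at the origin on a cart in front of the work surface, level with it; the furniture and walls round the work are solid. World frame = base frame: x ahead of the robot, y to its left, z up, the work surface at z = 0. Lengths are in m, angles in rad, forces in N, time in s.
With the tool pointing down it reaches from about 0.425 to 0.875 m from the base axis. Payload 4.7 kg.
Tool frame: the origin (TCP) lies on the centre line of the jaws, within the pads' length; the fingertips stand 8 mm ahead of it and the grasp point (between the pads) lies 11 mm behind it; z points along the fingers, y is the direction in which the jaws open and shut (so a half turn about z gives the same grasp; the last joint's range is limited). The gripper opens to 87 mm and grips with 3 to 60 N. Pads are 19 mm wide; open, the fingers measure 117 mm over their backs; the gripper's body (75 mm by 190 mm) begins 51 mm behind the grasp point.
Start: joints at [-1.265, 0.321, -0.07, 1.45, 0.023, 1.371, -0.057], TCP at [0.187, 0.623, 0.202] pointing down, gripper open.
Joint ranges: [-2.86, 2.86], [-0.3, 2.09], [-1.38, 1.24], [0.06, 2.45], [-1.56, 4.7], [0.09, 2.05], [-2.69, 2.69]. Speed limits (rad/s): [2.57, 2.57, 3.14, 3.14, 3.14, 3.14, 3.14].

INTERFACE

Orientations are given as a rotation vector (axis times angle).
In Python, from bench import r, cams, order, recognise, tip_of gives the robot as it stands.
- The arm moves only by the shell command python3 -m crank 'ROWS' [FORCE]. ROWS is JSON, a list of rows, each an object with "delta_pos": the shift along the world's x, y, z in units of 40 cm (1.0 is 40 cm), a list of three; "twist": the turn about the world's z in units of 0.5 rad (1.0 is 0.5 rad); "claw": the opening, from -1 (shut) to 1 (fully open), so that 0 is half open. A call has 1 to 10 rows; each row is the pose to reach, as a shift and turn from the pose commanded when the call began; what a row does not reach only later rows make up. A row lasts 1/10 s, in which the tool goes at most 50 mm and 8.59 degrees, less where a joint would pass 70% of its speed; a pose out of reach is approached as far as the arm can. A call with a number of a shift or a turn outside -1 to 1 is refused whole. A call with a gripper value outside its range is refused whole. The fingers move at their own pace and stop on an object; FORCE is the grip in N (left out, the last holds). Time passes only in rows, so rows that repeat a pose let the fingers close. It gives the time, the measured TCP pose, the force and the opening at its end, in the units of the state.
- r.read_state(): the state, without advancing time (a new reading comes with each control period).
- cams.read_camera(name): name is "scene" or "side" or "wrist"; returns the picture (384x512x3 uint8, red, green, blue); there is no depth.
- cams.calibration(name): a dict with "camera_matrix" (3x3 intrinsics, pixels), "world_from_camera" (4x4, takes a point from camera to world coordinates); the wrist camera has in their place "tool_from_camera" (4x4, takes a point from camera to tool coordinates, whose origin is the TCP and whose axes are the flange's). Camera axes: x right, y down, z forward; pixel columns grow to the right and rows downward; lengths in m; the calibration is good to about 2 mm. A picture is of the moment at which its call begins: read the wrist's pose just before it. calibration takes no time and is no camera call.
- order.hand_in(): hands the job in, once; it reports no verdict.
Trained networks look in the newest picture that a camera, given by its name, has taken for a name from the list of things; names that differ only in an ending like _2 or _b are one class to them, and where a whole thing is asked for, a point or a joint stands for the part that bears it (a point fixed in the world has none). Each returns a list of dicts, best first, with "score" (0 to 1); they miss things now and then, are a little off and sometimes report something else, mostly with a low value. They report only what shows in the picture. A call takes as long as a camera call.
- recognise(camera, thing): "box" ([left, top, width, height] in pixels, round what is visible of it).
- tip_of(camera, thing): "location" ([column, row] in pixels: a listed point, or the origin of a listed thing).
The state is a dict: "clock": time; "joints": joint angles; "qvel": joint speeds; "tau": joint torques, N m; "tcp_pos": TCP position; "tcp_rot": TCP orientation; "contact_force": force on the tool from outside, world axes, zero at the start; "moment": the same for the moment, N m; "grip_width": finger opening in m.
Only numpy, scipy, OpenCV 4.12 (cv2) and the standard library are available. Lean on these libraries where they do the work, as an engineer would, in place of code of your own. Each camera call takes 0.05 s, during which the arm holds its last target.

## Working session

There is one attempt and no reset: what is moved stays moved. The work goes in short steps, Python scripts to look and compute and a shell command to move; the robot and the scene stay as the last step left them, time stands still between calls to the robot, and variables do not carry over. Pictures are saved under pics/ and viewed, and the job is handed in when it is done.

```bash
mkdir -p pics; ls
cat > h.py <<'E'
import numpy as np, cv2
from bench import r, cams, order, recognise, tip_of
from scipy.spatial.transform import Rotation as R
def cal(n):
    c=cams.calibration(n); K=np.array(c["camera_matrix"])
    if n=="wrist":
        s=r.read_state(); T=np.eye(4); T[:3,:3]=R.from_rotvec(s["tcp_rot"]).as_matrix(); T[:3,3]=s["tcp_pos"]
        W=T@np.array(c["tool_from_camera"])
    else: W=np.array(c["world_from_camera"])
    return K,W
def ray(n,px):
    K,W=cal(n); d=W[:3,:3]@np.linalg.inv(K)@np.array([px[0],px[1],1.]); return W[:3,3],d
def onz(n,px,z):
    o,d=ray(n,px); return o+d*(z-o[2])/d[2]
def proj(n,p):
    K,W=cal(n); q=np.linalg.inv(W)@np.append(p,1); u=K@q[:3]; return u[:2]/u[2]
def tri(obs):
    A=np.zeros((3,3));b=np.zeros(3)
    for n,px in obs:
        o,d=ray(n,px); d=d/np.linalg.norm(d); M=np.eye(3)-np.outer(d,d); A+=M;b+=M@o
    return np.linalg.solve(A,b)
def snap(n,f):
    im=np.array(cams.read_camera(n)); cv2.imwrite("pics/"+f+".png",cv2.cvtColor(im,cv2.COLOR_RGB2BGR)); return im
E
python3 - <<'E'
from h import *
s=r.read_state(); print(s["clock"],s["tcp_pos"],s["tcp_rot"],s["grip_width"])
ms=[snap(n,"a_"+n) for n in("scene","side","wrist")]
for n in("scene","side","wrist"):
    print(n,np.round(cal(n)[1][:3,3],3))
    for t in("stylus","stylus_mid","stand","timer","reset_well","bowl","dop_a"):
        print(t,[(np.round(d["location"]),round(d["score"],2)) for d in tip_of(n,t)[:3]])
print(r.read_state()["clock"])
E
```

```text
pics
0.0 [0.18686207 0.62193418 0.20135254] [-4.56651811e-01 -3.10804555e+00  3.03084642e-03] 0.08690702803624453
scene [-0.087 -0.264  0.542]
stylus [(array([214., 238.]), 0.52)]
stylus_mid [(array([209., 217.]), 0.49)]
stand [(array([193., 231.]), 0.79)]
timer [(array([236., 191.]), 0.84)]
reset_well [(array([225., 175.]), 0.94)]
bowl [(array([312., 291.]), 0.6)]
dop_a [(array([194., 228.]), 0.46), (array([178., 213.]), 0.39)]
side [ 0.374 -0.464  0.636]
stylus [(array([232., 208.]), 0.64)]
stylus_mid [(array([230., 191.]), 0.5)]
stand [(array([227., 195.]), 0.95)]
timer [(array([294., 181.]), 0.57)]
reset_well [(array([293., 162.]), 0.74)]
bowl [(array([248., 291.]), 0.91)]
dop_a [(array([230., 178.]), 0.45)]
wrist [0.111 0.645 0.385]
stylus []
stylus_mid []
stand []
timer []
reset_well []
bowl []
dop_a []
1.2
```

View pics.

View pics/a_scene.png

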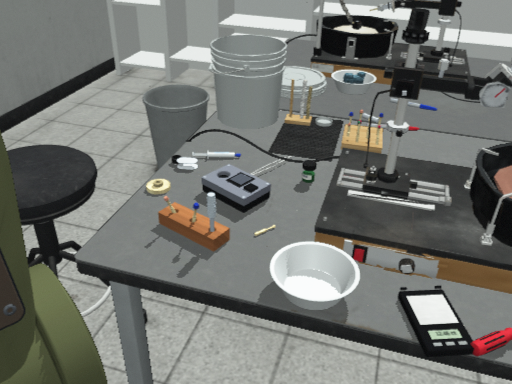

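View pics/a_side.png

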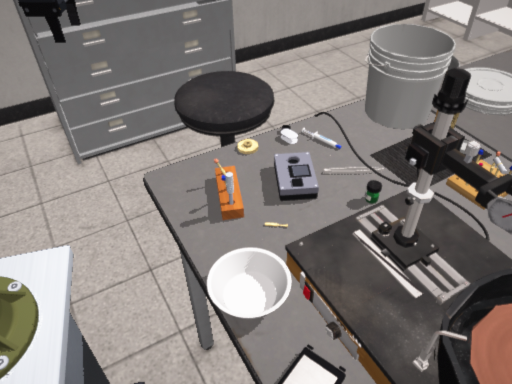

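Run:
```python
from h import *
for n,px in(("stylus",[(214,238),(232,208)]),("mid",[(209,217),(230,191)]),("stand",[(193,231),(227,195)]),("timer",[(236,191),(294,181)]),("well",[(225,175),(293,162)]),("bowl",[(312,291),(248,291)]),("dop",[(194,228),(230,178)])):
    print(n,np.round(tri([("scene",px[0]),("side",px[1])]),3))
for t,z,a,b in (("stylus",.008,(214,238),(232,208)),("mid",.054,(209,217),(230,191)),("well",.034,(225,175),(293,162)),("bowl",0,(312,291),(248,291)),("stand",0,(193,231),(227,195)),("timer",0,(236,191),(294,181))): print(t,onz("scene",a,z).round(3),onz("side",b,z).round(3))
print(cal("scene")[0][0,0],cal("side")[0][0,0])
print(R.from_rotvec(r.read_state()["tcp_rot"]).as_matrix().round(3))
for n in("scene","side"):
    im=cv2.imread(f"pics/a_{n}.png"); x,y=(150,130) if n=="scene" else (190,120)
    cv2.imwrite(f"pics/z_{n}.png",cv2.resize(im[y:y+150,x:x+200],(800,600),interpolation=cv2.INTER_CUBIC))
```

```text
stylus [0.469 0.16  0.009]
mid [0.469 0.17  0.05 ]
stand [0.468 0.207 0.006]
timer [0.618 0.212 0.01 ]
well [0.625 0.245 0.035]
bowl [ 0.454 -0.042  0.003]
dop [0.477 0.219 0.02 ]
stylus [0.468 0.158 0.008] [0.47  0.166 0.008]
mid [0.464 0.164 0.054] [0.469 0.168 0.054]
well [0.626 0.245 0.034] [0.626 0.246 0.034]
bowl [ 0.452 -0.046  0.   ] [ 0.456 -0.033 -0.   ]
stand [0.472 0.209 0.   ] [0.469 0.216 0.   ]
timer [0.632 0.222 0.   ] [0.622 0.221 0.   ]
487.5291952975859 434.9063198659449
[[-0.958  0.288  0.   ]
 [ 0.288  0.958  0.   ]
 [-0.     0.    -1.   ]]
```

View pics/z_scene.png

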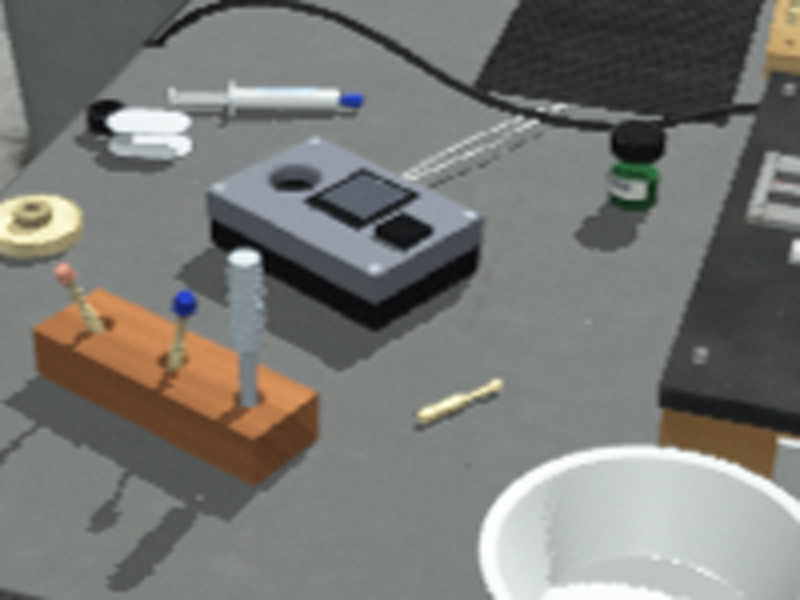

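View pics/z_side.png

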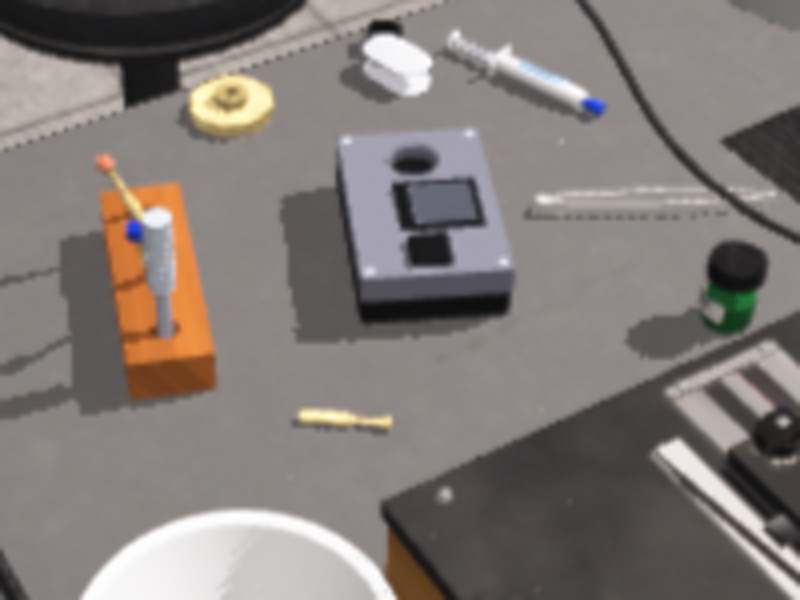

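Run:
```python
from h import *
def sc(p): return np.array(p)/4+[150,130]
def sd(p): return np.array(p)/4+[190,120]
A=[onz("scene",sc(p),.026)[:2] for p in((97,290),(37,330),(262,438),(318,395))]
B=[onz("side",sd(p),.026)[:2] for p in((180,184),(101,193),(131,369),(214,357))]
for C in(A,B):
    C=np.array(C); y=(C[0]+C[1]-C[2]-C[3])/2; print("stand",C.mean(0).round(4),np.linalg.norm(y).round(3),np.degrees(np.arctan2(-y[0],y[1])).round(1))
A=[onz("scene",sc(p),.034)[:2] for p in((317,139),(211,192),(377,280),(482,216))]
B=[onz("side",sd(p),.034)[:2] for p in((477,130),(338,137),(361,280),(512,268))]
for C in(A,B):
    C=np.array(C); y=(C[0]+C[1]-C[2]-C[3])/2; print("timer",C.mean(0).round(4),np.linalg.norm(y).round(3),np.degrees(np.arctan2(-y[0],y[1])).round(1))
print("well",onz("scene",sc((295,178)),.034),onz("side",sd((415,159)),.034))
print("top",onz("scene",sc((245,257)),.1),onz("side",sd((158,217)),.1))
print("base",onz("scene",sc((249,402)),.026),onz("side",sd((166,332)),.026))
s=r.read_state();y=R.from_rotvec(s["tcp_rot"]).as_matrix()[:,1];print("jaw y ang",np.degrees(np.arctan2(y[1],y[0])), s["tcp_pos"])
c=cams.calibration("wrist");print(np.round(c["tool_from_camera"],3),np.round(c["camera_matrix"]))
```

```text
stand [0.4714 0.2055] 0.135 -3.8
stand [0.4736 0.2087] 0.138 -4.6
timer [0.6188 0.2118] 0.116 -9.8
timer [0.6222 0.2177] 0.119 -10.4
well [0.62634794 0.24840096 0.034     ] [0.62978884 0.25291652 0.034     ]
top [0.4674332  0.16077572 0.1       ] [0.4702425  0.16442215 0.1       ]
base [0.46507808 0.15910134 0.026     ] [0.46940286 0.16227895 0.026     ]
jaw y ang 73.28318262300999 [0.18698216 0.62253419 0.20248915]
[[ 0.    -0.957 -0.289  0.079]
 [ 1.    -0.     0.001 -0.001]
 [-0.001 -0.289  0.957 -0.183]
 [ 0.     0.     0.     1.   ]] [[325.   0. 257.]
 [  0. 325. 193.]
 [  0.   0.   1.]]
```

```bash
python3 -m crank '[{"delta_pos":[0.26,-0.425,0],"twist":-1,"claw":1},{"delta_pos":[0.26,-0.425,0],"twist":-1,"claw":1},{"delta_pos":[0.26,-0.425,0],"twist":-1,"claw":1},{"delta_pos":[0.26,-0.425,0],"twist":-1,"claw":1}]' 20
```

```text
clock: 1.6
tcp_pos: [0.292, 0.4507, 0.2026]
tcp_rot: [1.217, 2.896, 0.001]
contact_force: [-0.3, 0.1, 0.0]
grip_width: 0.0872
```

```bash
python3 -m crank '[{"delta_pos":[0.26,-0.425,0],"twist":-1,"claw":1},{"delta_pos":[0.26,-0.425,0],"twist":-1,"claw":1},{"delta_pos":[0.26,-0.425,0],"twist":-1,"claw":1},{"delta_pos":[0.26,-0.425,0],"twist":-1,"claw":1}]'
python3 -m crank '[{"delta_pos":[0.18,-0.3,0],"twist":-0.7,"claw":1},{"delta_pos":[0.18,-0.3,0],"twist":-0.7,"claw":1},{"delta_pos":[0.18,-0.3,0],"twist":-0.7,"claw":1},{"delta_pos":[0.18,-0.3,0],"twist":-0.7,"claw":1}]'
python3 - <<'E'
from h import *
im=snap("wrist","b_wrist"); im2=snap("side","b_side")
for n in("stylus_mid","stylus"): print(n,[(np.round(d["location"]),round(d["score"],2)) for d in tip_of("wrist",n)[:3]], [(np.round(d["box"]),round(d["score"],2)) for d in recognise("wrist",n)[:3]])
s=r.read_state();y=R.from_rotvec(s["tcp_rot"]).as_matrix()[:,1];print("jaw y ang",np.degrees(np.arctan2(y[1],y[0])), s["tcp_pos"],s["clock"])
print(proj("wrist",[.468,.162,.1]),proj("wrist",[.468,.162,.026]))
E
```

```text
clock: 2.0
tcp_pos: [0.3959, 0.2807, 0.2029]
tcp_rot: [1.896, 2.505, 0.002]
contact_force: [1.0, 0.7, -0.2]
grip_width: 0.087
clock: 2.4
tcp_pos: [0.4701, 0.1559, 0.2031]
tcp_rot: [2.309, 2.126, 0.001]
contact_force: [-0.0, 0.3, 0.3]
grip_width: 0.087
stylus_mid [(array([251., 166.]), 0.53), (array([258., 305.]), 0.45)] [(array([251., 156.,  13.,  24.]), 0.72)]
stylus [(array([253., 158.]), 0.82)] [(array([249., 161.,  16.,  22.]), 0.65), (array([342.,  33., 106., 128.]), 0.17)]
jaw y ang -3.8807852788326045 [0.46628436 0.16417365 0.20244137] 2.7
[259.19166832 187.70611348] [258.79855959 169.91258793]
```

View pics/b_wrist.png

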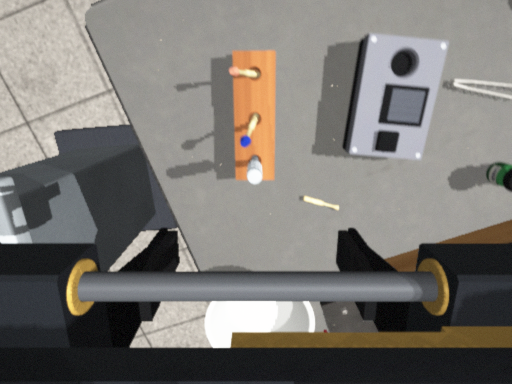

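Run:
```python
from h import *
K,W=cal("wrist")
im=snap("wrist","c_wrist")
print([(np.round(d["location"]),round(d["score"],2)) for d in tip_of("wrist","reset_well")[:2]])
print([(np.round(d["box"]),round(d["score"],2)) for d in recognise("wrist","stylus")[:2]])
print([(np.round(d["location"]),round(d["score"],2)) for d in tip_of("wrist","bowl")[:2]])
s=r.read_state();print(s["tcp_pos"],s["clock"])
for p in([.468,.162,.1],[.468,.162,.026],[.628,.25,.034]): print(proj("wrist",p))
cv2.imwrite("pics/c_z.png",cv2.cvtColor(cv2.resize(im[20:220,190:457],(800,600),interpolation=cv2.INTER_CUBIC),cv2.COLOR_RGB2BGR))
```

```text
[(array([264., 122.]), 0.59)]
[(array([256., 166.,  14.,  30.]), 0.6)]
[(array([258., 309.]), 0.8)]
[0.46667155 0.16332465 0.20246371] 2.9
[258.68464962 186.80903362]
[258.37561749 169.16447771]
[408.98302637  75.99244805]
```

View pics/c_z.png

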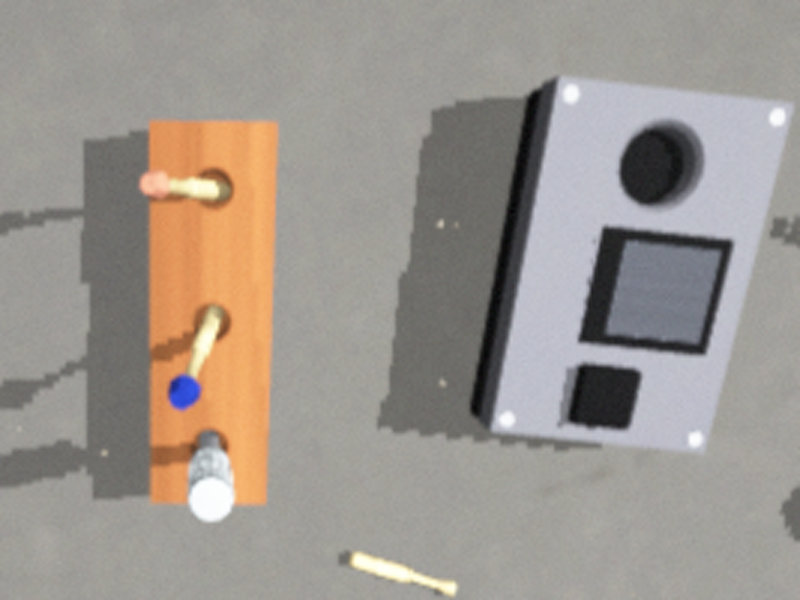

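Run:
```python
from h import *
print("stylus top",onz("wrist",(260.3,186),.1),"base",onz("wrist",(259.7,166),.026))
print("blue",onz("wrist",(251.7,150.7),.068)); print("well",onz("wrist",(410.5,74.7),.034))
C=np.array([onz("wrist",np.array(p)/3+[190,20],.034)[:2] for p in((558,78),(792,103),(490,432),(704,451))])
print("timer",C.mean(0)); y=C[0]+C[1]-C[2]-C[3];x=C[1]-C[0]+C[3]-C[2];print(np.linalg.norm(y)/2,np.linalg.norm(x)/2,np.degrees(np.arctan2(-y[0],y[1])))
a=np.radians(-10); print((C.mean(0)+.038*np.array([-np.sin(a),np.cos(a)])))
S=np.array([onz("wrist",np.array(p)/3+[190,20],.026)[:2] for p in((150,122),(277,122),(152,503),(267,503))]);print("stand",S.mean(0),S)
print(r.read_state()["tcp_pos"])
```

```text
stylus top [0.46952209 0.16266216 0.1       ] base [0.46973934 0.16553458 0.026     ]
blue [0.46320109 0.1902764  0.068     ]
well [0.62946196 0.25114241 0.034     ]
timer [0.62240856 0.21501154]
0.11976006619279762 0.0796566365646566 -9.752757277670334
[0.62900719 0.25243423]
stand [0.47342745 0.20794197] [[0.45691898 0.27720558]
 [0.50041385 0.27418954]
 [0.44619054 0.14171752]
 [0.49018643 0.13865521]]
[0.46667155 0.16332465 0.20246371]
```

```bash
python3 -m crank '[{"delta_pos":[0.006,-0.006,-0.1],"twist":0,"claw":0.3},{"delta_pos":[0.006,-0.006,-0.2],"twist":0,"claw":0.1},{"delta_pos":[0.006,-0.006,-0.3],"twist":0,"claw":0},{"delta_pos":[0.006,-0.006,-0.34],"twist":0,"claw":0},{"delta_pos":[0.006,-0.006,-0.34],"twist":0,"claw":0},{"delta_pos":[0.006,-0.006,-0.34],"twist":0,"claw":0}]' 25
python3 - <<'E'
from h import *
snap("wrist","d_wrist");snap("side","d_side");print(r.read_state())
E
```

```text
clock: 3.5
tcp_pos: [0.4698, 0.1605, 0.067]
tcp_rot: [2.298, 2.141, 0.001]
contact_force: [0.1, -0.2, 1.0]
grip_width: 0.0482
{'clock': 3.6, 'joints': array([-0.77260154,  0.10860734,  0.41312391,  1.99893311, -0.05084984,
        1.04067809, -0.40675339]), 'qvel': array([-1.23103302e-04, -5.86972769e-03,  9.10106044e-05, -1.34126752e-03,
        4.92277203e-04, -2.48299322e-03,  8.52293622e-04]), 'tau': array([-3.37807951e-02, -3.01716220e+01,  1.30523946e+00, -2.70888394e+01,
       -6.24906714e-02,  2.69018859e-02, -9.06199584e-04]), 'tcp_pos': array([0.47071701, 0.16085225, 0.0681058 ]), 'tcp_rot': array([2.29795959, 2.14096998, 0.00457354]), 'contact_force': array([ 0.01042777, -0.50038648, -0.60213435]), 'moment': array([-0.09536396,  0.07495744, -0.03925529]), 'grip_width': 0.045294809525253985}
```

View pics/d_wrist.png

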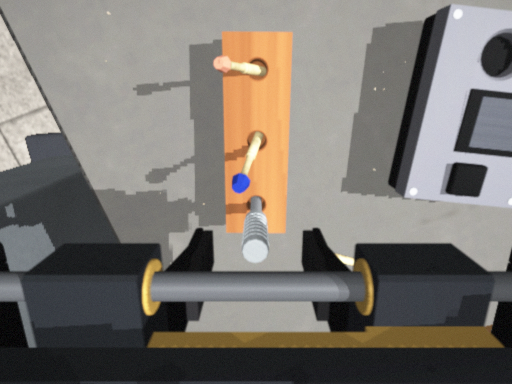

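View pics/d_side.png

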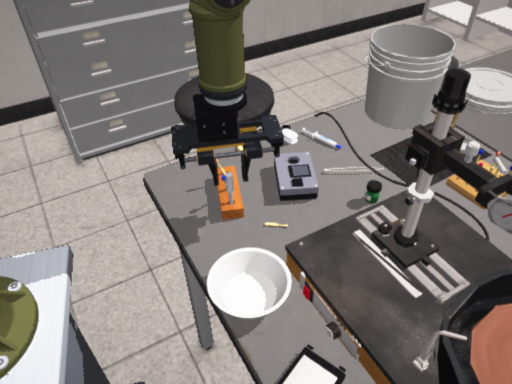

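The wrist picture shows the stylus top at (256,248), midway between the fingertips (213 and 303); the blue stone at (240,183) is clear. Checking the depth along the pads.

Run:
```python
from h import *
p=r.read_state()["tcp_pos"]; print(p,proj("wrist",[p[0],p[1],.1]),onz("wrist",(256,248),.1),onz("wrist",(256,203),.026),onz("wrist",(240,183),.068))
```

```text
[0.47071701 0.16085225 0.0681058 ] [257.32335572 254.73658624] [0.47031085 0.16470854 0.1       ] [0.47023812 0.16435301 0.026     ] [0.46283973 0.1912245  0.068     ]
```

```bash
python3 -m crank '[{"delta_pos":[0,0.008,0],"twist":0,"claw":-0.4},{"delta_pos":[0,0.008,0],"twist":0,"claw":-1},{"delta_pos":[0,0.008,0],"twist":0,"claw":-1},{"delta_pos":[0,0.008,0],"twist":0,"claw":-1},{"delta_pos":[0,0.008,0],"twist":0,"claw":-1},{"delta_pos":[0,0.008,0],"twist":0,"claw":-1}]' 30
```

```text
clock: 4.2
tcp_pos: [0.4695, 0.1633, 0.0666]
tcp_rot: [2.299, 2.141, 0.0]
contact_force: [0.1, 1.2, 1.2]
grip_width: 0.0126
```

```bash
python3 -m crank '[{"delta_pos":[0,0,0.05],"twist":0,"claw":-1},{"delta_pos":[0,0,0.12],"twist":0,"claw":-1},{"delta_pos":[0,0,0.2],"twist":0,"claw":-1},{"delta_pos":[0,0,0.25],"twist":0,"claw":-1},{"delta_pos":[0,0,0.25],"twist":0,"claw":-1},{"delta_pos":[0,0,0.25],"twist":0,"claw":-1}]'
python3 - <<'E'
from h import *
s=r.read_state();print(s["tcp_pos"],s["grip_width"],s["clock"])
for n in("wrist","side","scene"):
    im=snap(n,"e_"+n)
    p=s["tcp_pos"]; t=proj(n,[p[0],p[1],p[2]+.011-.069]); print(n,t)
    if n!="wrist":
        x,y=int(max(0,t[0]-66)),int(max(0,t[1]-60)); print(x,y); cv2.imwrite(f"pics/e_z{n}.png",cv2.cvtColor(cv2.resize(im[y:y+100,x:x+133],(800,600),interpolation=cv2.INTER_CUBIC),cv2.COLOR_RGB2BGR))
E
```

```text
clock: 4.8
tcp_pos: [0.4692, 0.1633, 0.1661]
tcp_rot: [-2.299, -2.141, 0.0]
contact_force: [0.2, -0.1, -0.9]
grip_width: 0.0128
[0.46923301 0.16330213 0.16608856] 0.012761622371898682 4.8
wrist [257.95234958 200.51242288]
side [228.83906644 171.44467983]
162 111
scene [210.56141089 189.27223548]
144 129
```

View pics/e_wrist.png

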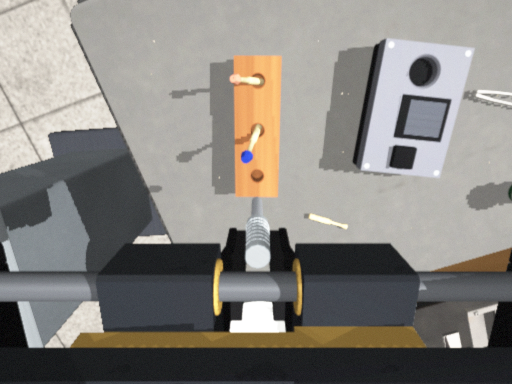

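View pics/e_zside.png

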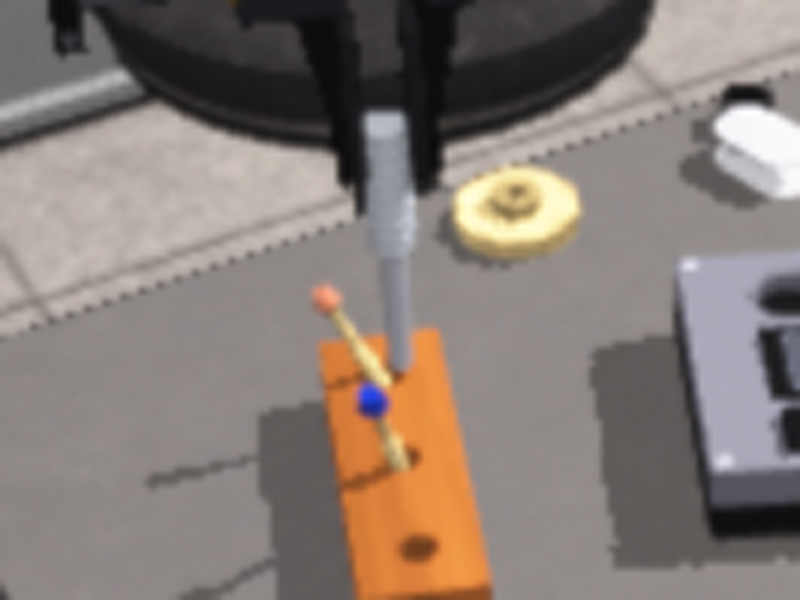

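View pics/e_zscene.png

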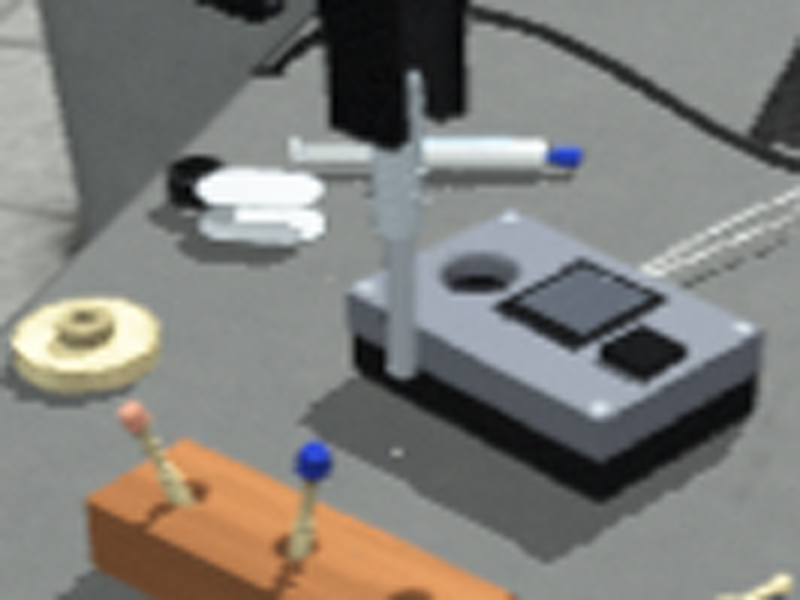

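Run:
```python
from h import *
print(tri([("scene",(210.8,191)),("side",(228.5,171.7))]), tri([("scene",(223.7,174.5)),("side",(293.7,160.3))]))
print("wrist well",onz("wrist",(423.5,71),.034)); print(r.read_state()["tcp_pos"]); print("tip scene in plane z", onz("scene",(210.8,191),.108),onz("side",(228.5,171.7),.108))
```

```text
[0.46846418 0.1629393  0.10640544] [0.62918323 0.25107606 0.03276143]
wrist well [0.62559479 0.25162996 0.034     ]
[0.46844967 0.16290579 0.1649292 ]
tip scene in plane z [0.4651565  0.15977937 0.108     ] [0.46848094 0.16284015 0.108     ]
```

```bash
python3 -m crank '[{"delta_pos":[0.11,0.06,0],"twist":0,"claw":-1},{"delta_pos":[0.22,0.12,0],"twist":0,"claw":-1},{"delta_pos":[0.32,0.18,0],"twist":0,"claw":-1},{"delta_pos":[0.4,0.22,0],"twist":0,"claw":-1},{"delta_pos":[0.4,0.22,-0.05],"twist":0,"claw":-1},{"delta_pos":[0.4,0.22,-0.12],"twist":0,"claw":-1},{"delta_pos":[0.4,0.22,-0.15],"twist":0,"claw":-1},{"delta_pos":[0.4,0.22,-0.15],"twist":0,"claw":-1},{"delta_pos":[0.4,0.22,-0.15],"twist":0,"claw":-1}]'
python3 - <<'E'
from h import *
s=r.read_state();print(s["tcp_pos"],s["grip_width"],s["clock"])
for n in("wrist","side","scene"):
    im=snap(n,"f_"+n)
    p=s["tcp_pos"]; t=proj(n,[p[0],p[1],p[2]-.059]); print(n,t)
    x,y=int(max(0,t[0]-66)),int(max(0,t[1]-60)); print(x,y); cv2.imwrite(f"pics/f_z{n}.png",cv2.cvtColor(cv2.resize(im[y:y+100,x:x+133],(800,600),interpolation=cv2.INTER_CUBIC),cv2.COLOR_RGB2BGR))
E
```

```text
clock: 5.85
tcp_pos: [0.6295, 0.2513, 0.1068]
tcp_rot: [2.299, 2.141, 0.0]
contact_force: [0.8, 0.2, 0.2]
grip_width: 0.0128
[0.6294871  0.25130028 0.10678562] 0.012822406300902126 5.85
wrist [256.32792067 200.28676589]
190 140
side [294.09778058 155.28354474]
228 95
scene [223.41104154 167.69726404]
157 107
```

View pics/f_zwrist.png

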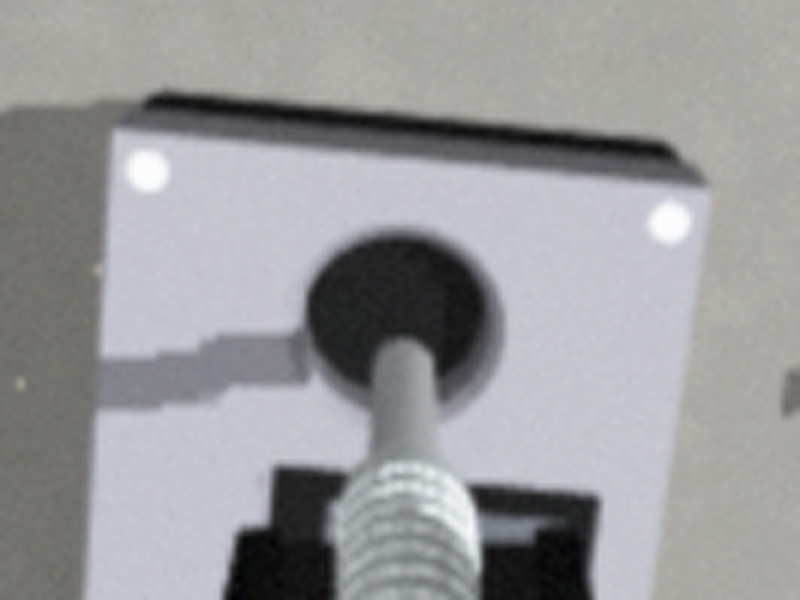

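View pics/f_zside.png

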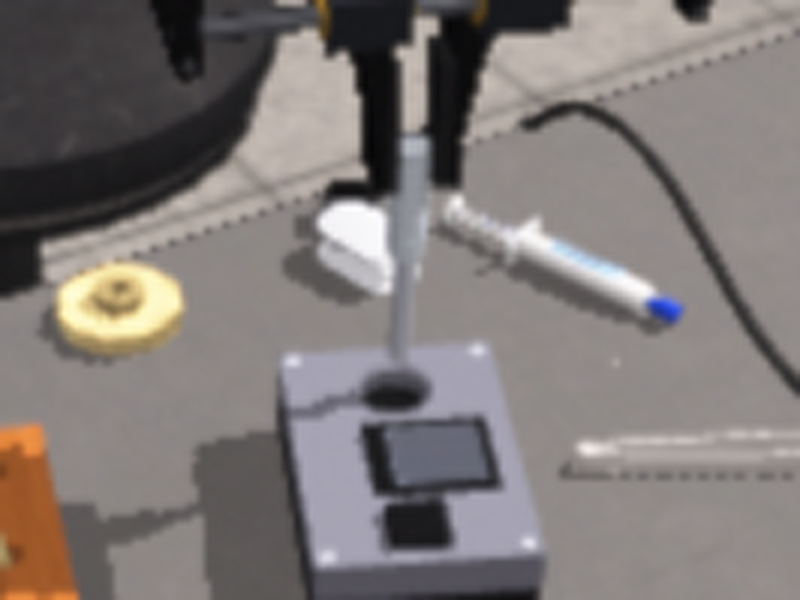

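View pics/f_zscene.png

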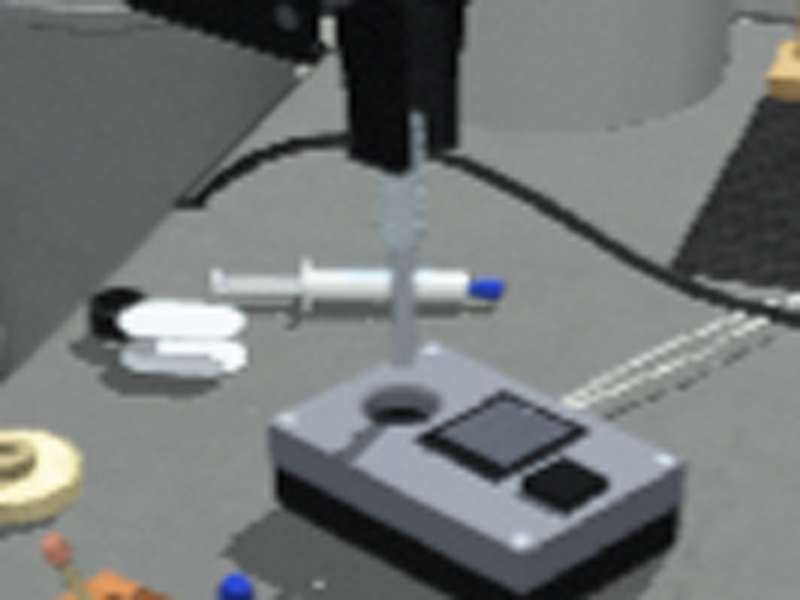

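Run:
```python
from h import *
f=6.015
a=lambda x,y,o:np.array([x/f+o[0],y/f+o[1]])
W,S,C=(190,140),(228,95),(157,107)
print("well",onz("wrist",a(405,323,W),.034),onz("side",a(397,390,S),.034),onz("scene",a(402,405,C),.034))
print("tip",onz("wrist",a(404,342,W),.0475),onz("side",a(400,360,S),.0475),onz("scene",a(402,364,C),.0475), "tri",tri([("side",a(400,360,S)),("scene",a(402,364,C))]))
```

```text
well [0.63071078 0.25249672 0.034     ] [0.63023163 0.25247027 0.034     ] [0.62701439 0.24866247 0.034     ]
tip [0.63064256 0.25397795 0.0475    ] [0.63093983 0.25288868 0.0475    ] [0.63102388 0.25132555 0.0475    ] tri [0.63034834 0.25109124 0.04837017]
```

```bash
python3 -m crank '[{"delta_pos":[0,-0.001,-0.03],"twist":0,"claw":-1},{"delta_pos":[0,-0.001,-0.05],"twist":0,"claw":-1},{"delta_pos":[0,-0.001,-0.055],"twist":0,"claw":-1},{"delta_pos":[0,-0.001,-0.055],"twist":0,"claw":-1},{"delta_pos":[0,-0.001,-0.055],"twist":0,"claw":-1}]' 45
python3 -m crank '[{"delta_pos":[0,0,-0.008],"twist":0,"claw":-1},{"delta_pos":[0,0,-0.008],"twist":0,"claw":-1},{"delta_pos":[0,0,-0.008],"twist":0,"claw":-1}]'
```

```text
clock: 6.5
tcp_pos: [0.6293, 0.251, 0.0846]
tcp_rot: [-2.299, -2.141, 0.0]
contact_force: [-1.1, 0.2, 0.8]
grip_width: 0.012
clock: 6.8
tcp_pos: [0.6296, 0.251, 0.0817]
tcp_rot: [2.299, 2.141, 0.001]
contact_force: [0.0, -0.8, 2.5]
grip_width: 0.0124
```

```bash
python3 -m crank '[{"delta_pos":[0,0,-0.005],"twist":0,"claw":-1},{"delta_pos":[0,0,-0.008],"twist":0,"claw":-1},{"delta_pos":[0,0,-0.008],"twist":0,"claw":-1}]'
python3 -m crank '[{"delta_pos":[0,0,-0.003],"twist":0,"claw":-1},{"delta_pos":[0,0,-0.003],"twist":0,"claw":-1}]'
```

```text
clock: 7.1
tcp_pos: [0.6302, 0.2513, 0.0795]
tcp_rot: [2.298, 2.141, 0.003]
contact_force: [-0.2, 0.5, 7.4]
grip_width: 0.0126
clock: 7.3
tcp_pos: [0.6308, 0.2516, 0.0793]
tcp_rot: [2.298, 2.141, 0.006]
contact_force: [-1.6, 0.3, 9.6]
grip_width: 0.0121
```

```bash
python3 -m crank '[{"delta_pos":[0,0,-0.003],"twist":0,"claw":-1},{"delta_pos":[0,0,-0.003],"twist":0,"claw":-1},{"delta_pos":[0,0,-0.003],"twist":0,"claw":-1}]'
python3 - <<'E'
from h import *
s=r.read_state();print(s["tcp_pos"],s["contact_force"],s["clock"])
im=snap("wrist","g_wrist"); cv2.imwrite("pics/g_z.png",cv2.cvtColor(cv2.resize(im[130:230,190:323],(800,600),interpolation=cv2.INTER_CUBIC),cv2.COLOR_RGB2BGR))
print([(np.round(d["box"]),round(d["score"],2)) for d in recognise("scene","bowl")[:2]])
E
```

```text
clock: 7.6
tcp_pos: [0.6313, 0.2519, 0.0792]
tcp_rot: [2.298, 2.141, 0.008]
contact_force: [-2.5, -0.4, 13.5]
grip_width: 0.0125
[0.63125898 0.25188209 0.07919112] [-2.45933471 -0.40889227 13.51645361] 7.6
[(array([267., 242.,  94.,  69.]), 0.85)]
```

View pics/g_z.png

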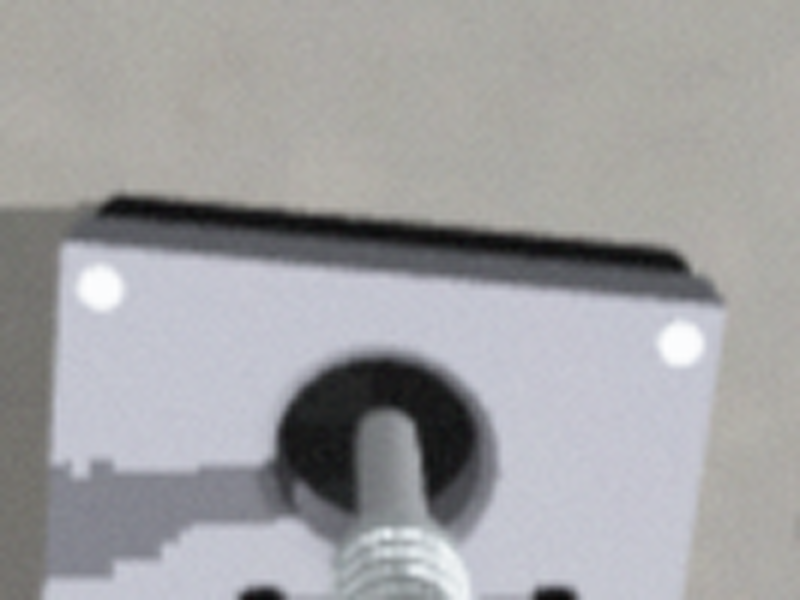

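Run:
```python
import cv2,numpy as np
from h import *
# bowl rim centre from earlier pictures: fit projected rim circle
for n in("scene","side"):
    im=cv2.imread(f"pics/a_{n}.png"); x,y=(255,225) if n=="scene" else (190,235)
    cv2.imwrite(f"pics/bowl_{n}.png",cv2.resize(im[y:y+90,x:x+120],(800,600),interpolation=cv2.INTER_CUBIC))
    for c in((.454,-.042),(.46,-.04)):
        P=np.array([proj(n,[c[0]+.0695*np.cos(t),c[1]+.0695*np.sin(t),.043]) for t in np.linspace(0,6.28,60)]); print(n,c,P.min(0).round(1),P.max(0).round(1))
```

```text
scene (0.454, -0.042) [267.6 241.1] [357.8 300.9]
scene (0.46, -0.04) [268.5 238.9] [358.1 297.9]
side (0.454, -0.042) [204.7 248. ] [289.3 318. ]
side (0.46, -0.04) [208.2 246.4] [292.4 316. ]
```

View pics/bowl_scene.png

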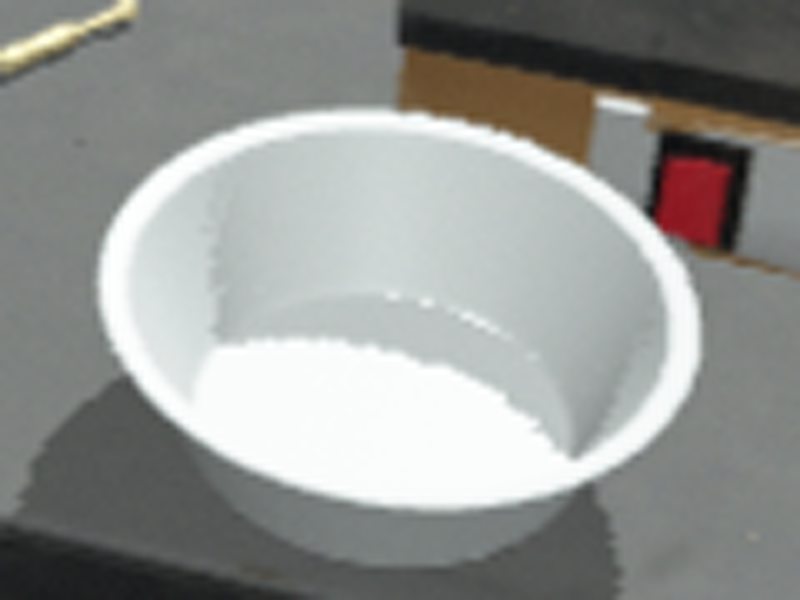

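View pics/bowl_side.png

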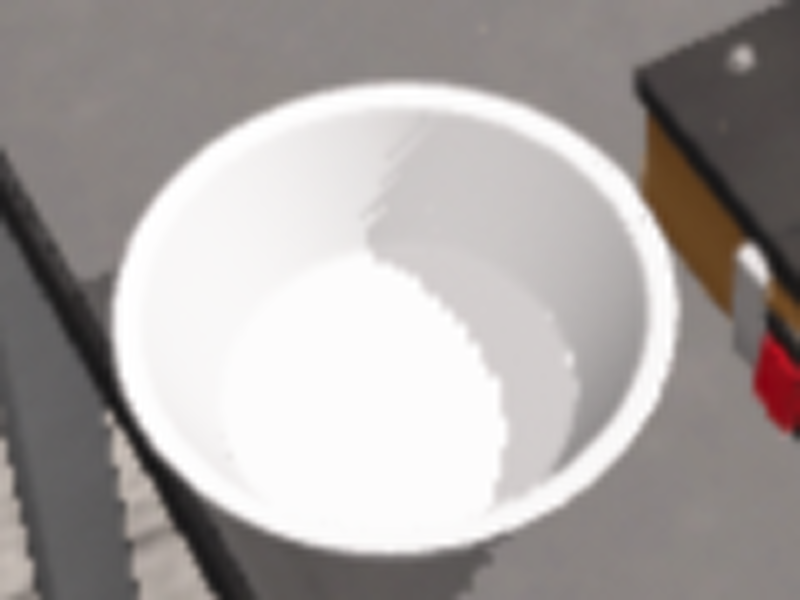

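```bash
python3 - <<'E'
from h import *
from scipy.optimize import least_squares
ob={"scene":[270,241,360.3,301.5],"side":[207,247.3,292,318]}
t=np.linspace(0,6.28,90)
def f(c,ns=("scene","side")):
    o=[]
    for n in ns:
        P=np.array([proj(n,[c[0]+.0695*np.cos(a),c[1]+.0695*np.sin(a),.043]) for a in t]); o+=list(np.r_[P.min(0),P.max(0)]-ob[n])
    return o
for ns in(("scene","side"),("scene",),("side",)):
    s=least_squares(f,[.455,-.04],args=(ns,)); print(ns,s.x.round(4),np.round(s.fun,1))
E
python3 -m crank '[{"delta_pos":[0,0,0.03],"twist":0,"claw":-1},{"delta_pos":[0,0,0.1],"twist":0,"claw":-1},{"delta_pos":[0,0,0.2],"twist":0,"claw":-1},{"delta_pos":[0,0,0.24],"twist":0,"claw":-1},{"delta_pos":[0,0,0.24],"twist":0,"claw":-1}]'
```

```text
('scene', 'side') [ 0.4573 -0.0441] [-0.2 -0.5 -0.4 -1.3 -0.1  1.2 -0.5  0.7]
clock: 8.2
tcp_pos: [0.6312, 0.2513, 0.1745]
tcp_rot: [2.298, 2.14, 0.008]
contact_force: [0.3, 0.1, -0.5]
grip_width: 0.0124Traceback (most recent call last):
  File "<stdin>", line 11, in <module>
    return func(*args, **kwargs)
    result = trf(vector_fun.fun, vector_fun.jac, x0, f0, J0, lb, ub, ftol, xtol,
                 gtol, max_nfev, x_scale, loss_function, tr_solver,
                 tr_options.copy(), verbose, callback=callback_wrapped)
    return trf_no_bounds(
        fun, jac, x0, f0, J0, ftol, xtol, gtol, max_nfev, x_scale,
        loss_function, tr_solver, tr_options, verbose, callback=callback)
    f_new = fun(x_new)
    self._update_fun()
    ~~~~~~~~~~~~~~~~^^
    self.f = self.fun_wrapped(xp_copy(self.x))
             ~~~~~~~~~~~~~~~~^^^^^^^^^^^^^^^^^
    return np.atleast_1d(self.fun(x))
                         ~~~~~~~~^^^
    return self.f(x, *self.args, **self.kwargs)
           ~~~~~~^^^^^^^^^^^^^^^^^^^^^^^^^^^^^^
  File "<stdin>", line 8, in f
  File "h.py", line 16, in proj
    K,W=cal(n); q=np.linalg.inv(W)@np.append(p,1); u=K@q[:3]; return u[:2]/u[2]
        ~~~^^^
  File "h.py", line 5, in cal
    c=cams.calibration(n); K=np.array(c["camera_matrix"])
ValueError: time passes only in moves, steps and waits
```

```bash
python3 -m crank '[{"delta_pos":[-0.06,-0.1,0],"twist":0,"claw":-1},{"delta_pos":[-0.12,-0.2,0],"twist":0,"claw":-1},{"delta_pos":[-0.18,-0.3,0],"twist":0,"claw":-1},{"delta_pos":[-0.24,-0.4,0],"twist":0,"claw":-1},{"delta_pos":[-0.3,-0.5,0],"twist":0,"claw":-1},{"delta_pos":[-0.36,-0.6,0],"twist":0,"claw":-1},{"delta_pos":[-0.41,-0.7,0],"twist":0,"claw":-1},{"delta_pos":[-0.43,-0.738,0],"twist":0,"claw":-1},{"delta_pos":[-0.43,-0.738,-0.05],"twist":0,"claw":-1},{"delta_pos":[-0.43,-0.738,-0.08],"twist":0,"claw":-1}]'
python3 -m crank '[{"delta_pos":[0,0,0],"twist":0,"claw":-1},{"delta_pos":[0,0,0],"twist":0,"claw":-1}]'
python3 - <<'E'
from h import *
s=r.read_state();print(s["tcp_pos"],s["clock"])
for n in("wrist","side","scene"): snap(n,"i_"+n); print(proj(n,np.array(s["tcp_pos"])-[0,0,.059]))
E
```

```text
clock: 9.2
tcp_pos: [0.4561, -0.0441, 0.1375]
tcp_rot: [-2.298, -2.139, 0.002]
contact_force: [0.1, 0.0, 0.2]
grip_width: 0.0126
clock: 9.4
tcp_pos: [0.4572, -0.0436, 0.139]
tcp_rot: [-2.297, -2.143, 0.003]
contact_force: [0.7, 0.0, -0.0]
grip_width: 0.0124
[ 0.45720058 -0.04356918  0.13903557] 9.4
[256.53199693 199.90588821]
[248.52156716 266.94056089]
[316.45627658 249.24972879]
```

View pics/i_side.png

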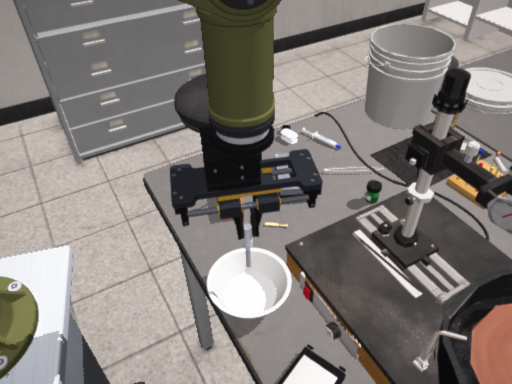

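View pics/i_scene.png

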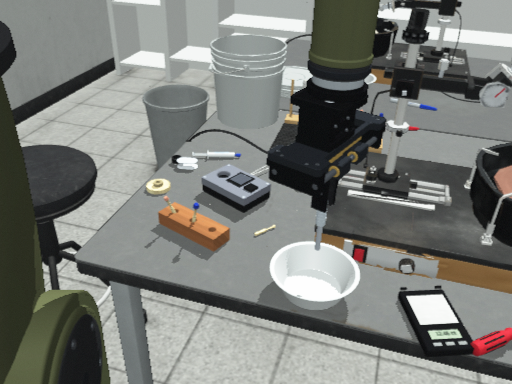

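View pics/i_wrist.png

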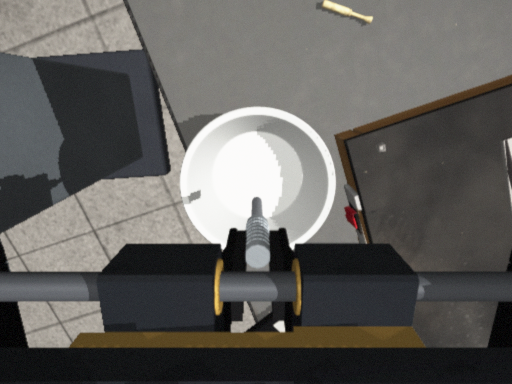

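Run:
```python
from h import *
print(tri([("scene",(316,226)),("side",(286.5,246))]))
```

```text
[ 0.53211067 -0.00687547  0.06441316]
```

```bash
python3 -m crank '[{"delta_pos":[0,0,-0.06],"twist":0,"claw":-1},{"delta_pos":[0,0,-0.12],"twist":0,"claw":-1},{"delta_pos":[0,0,-0.16],"twist":0,"claw":-1},{"delta_pos":[0,0,-0.175],"twist":0,"claw":-1},{"delta_pos":[0,0,-0.185],"twist":0,"claw":-1},{"delta_pos":[0,0,-0.185],"twist":0,"claw":-1},{"delta_pos":[0,0,-0.185],"twist":0,"claw":-1}]'
```

```text
clock: 10.25
tcp_pos: [0.4582, -0.0442, 0.0665]
tcp_rot: [2.298, 2.141, 0.002]
contact_force: [0.3, 0.7, -0.6]
grip_width: 0.0124
```

```bash
python3 -m crank '[{"delta_pos":[0,0,-0.006],"twist":0,"claw":-1},{"delta_pos":[0,0,-0.008],"twist":0,"claw":-1},{"delta_pos":[0,0,-0.008],"twist":0,"claw":-1}]'
```

```text
clock: 10.55
tcp_pos: [0.4574, -0.0442, 0.0626]
tcp_rot: [2.299, 2.141, 0.0]
contact_force: [-0.7, -0.5, -1.0]
grip_width: 0.0121
```

```bash
python3 -m crank '[{"delta_pos":[0,0,0],"twist":0,"claw":-0.4},{"delta_pos":[0,0,0],"twist":0,"claw":-0.2},{"delta_pos":[0,0,0],"twist":0,"claw":0},{"delta_pos":[0,0,0],"twist":0,"claw":0.1},{"delta_pos":[0,0,0],"twist":0,"claw":0.1},{"delta_pos":[0,0,0],"twist":0,"claw":0.1}]'
python3 - <<'E'
from h import *
for n in("wrist","side","scene"): snap(n,"j_"+n)
E
```

```text
clock: 11.15
tcp_pos: [0.4574, -0.0443, 0.0625]
tcp_rot: [2.299, 2.141, 0.0]
contact_force: [-0.1, -0.0, -0.6]
grip_width: 0.046
```

View pics/j_wrist.png

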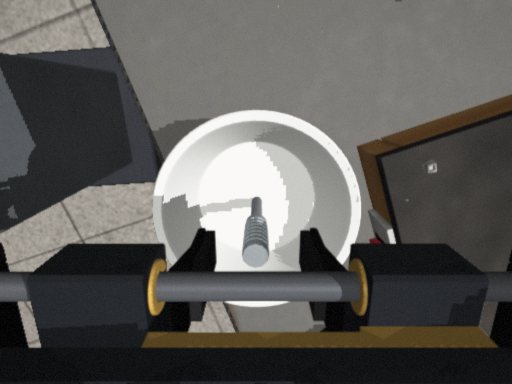

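View pics/j_scene.png

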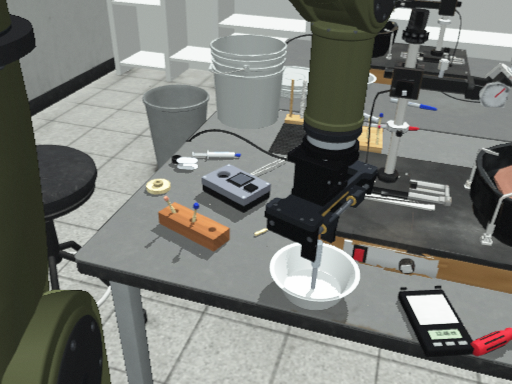

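The stylus stands free on its 8 mm end in the middle of the bowl, which is precarious. I'll regrip it, set its foot to the -x side, and lean it over so that it lies inside the bowl.

```bash
python3 -m crank '[{"delta_pos":[0,0,0],"twist":0,"claw":-0.4},{"delta_pos":[0,0,0],"twist":0,"claw":-1},{"delta_pos":[0,0,0],"twist":0,"claw":-1},{"delta_pos":[0,0,0],"twist":0,"claw":-1},{"delta_pos":[0,0,0],"twist":0,"claw":-1},{"delta_pos":[0,0,0],"twist":0,"claw":-1}]' 25
python3 -m crank '[{"delta_pos":[0,0,0.015],"twist":0,"claw":-1},{"delta_pos":[-0.03,0,0.015],"twist":0,"claw":-1},{"delta_pos":[-0.065,0,0.015],"twist":0,"claw":-1},{"delta_pos":[-0.065,0,0.015],"twist":0,"claw":-1},{"delta_pos":[-0.065,0,0.005],"twist":0,"claw":-1},{"delta_pos":[-0.065,0,0],"twist":0,"claw":-1},{"delta_pos":[-0.065,0,0],"twist":0,"claw":-1}]'
python3 -m crank '[{"delta_pos":[0,0,0],"twist":0,"claw":-0.4},{"delta_pos":[0,0,0],"twist":0,"claw":-0.2},{"delta_pos":[0,0,0],"twist":0,"claw":0.1},{"delta_pos":[0,0,0],"twist":0,"claw":0.3},{"delta_pos":[0,0,0],"twist":0,"claw":0.3},{"delta_pos":[0,0,0],"twist":0,"claw":0.3}]'
python3 - <<'E'
from h import *
for n in("wrist","side"): snap(n,"k_"+n)
E
```

```text
clock: 11.9
tcp_pos: [0.4574, -0.0443, 0.0625]
tcp_rot: [2.299, 2.141, 0.0]
contact_force: [0.2, 1.0, -0.1]
grip_width: 0.0128
clock: 12.6
tcp_pos: [0.4321, -0.0443, 0.0625]
tcp_rot: [2.298, 2.141, -0.0]
contact_force: [-0.0, -0.6, -0.3]
grip_width: 0.0129
clock: 13.2
tcp_pos: [0.4314, -0.0442, 0.0625]
tcp_rot: [2.299, 2.141, 0.0]
contact_force: [0.1, -0.3, 0.4]
grip_width: 0.0519
```

View pics/k_wrist.png

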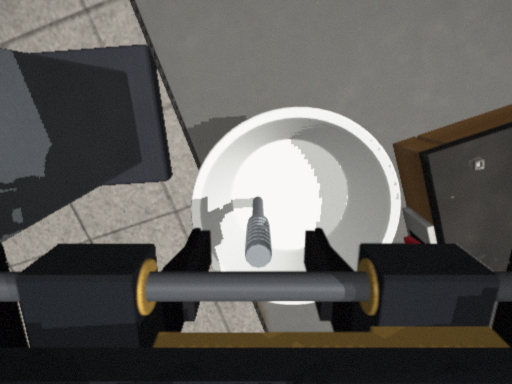

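View pics/k_side.png

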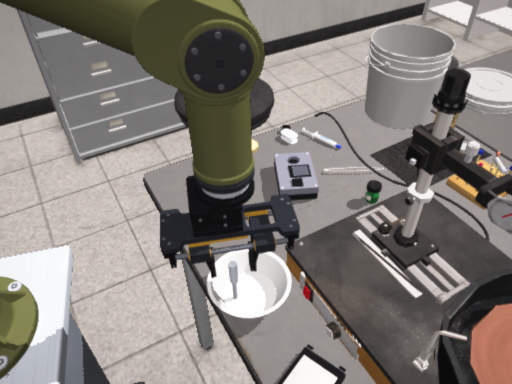

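```bash
python3 -m crank '[{"delta_pos":[0,0,0.03],"twist":0,"claw":0.3},{"delta_pos":[0,0,0.04],"twist":0,"claw":0.3},{"delta_pos":[0.02,0,0.04],"twist":0,"claw":0.3},{"delta_pos":[0.04,0,0.04],"twist":0,"claw":0.3},{"delta_pos":[0.05,0,0.04],"twist":0,"claw":0.3},{"delta_pos":[0.06,0,0.04],"twist":0,"claw":0.3},{"delta_pos":[0.07,0,0.04],"twist":0,"claw":0.3},{"delta_pos":[0.08,0,0.04],"twist":0,"claw":0.3},{"delta_pos":[0.08,0,0.04],"twist":0,"claw":0.3},{"delta_pos":[0.08,0,0.04],"twist":0,"claw":0.3}]'
python3 - <<'E'
from h import *
for n in("wrist","side"): snap(n,"l_"+n)
E
```

```text
clock: 14.3
tcp_pos: [0.4633, -0.0443, 0.0784]
tcp_rot: [-2.299, -2.141, 0.001]
contact_force: [-0.9, 0.2, 0.7]
grip_width: 0.0565
```

View pics/l_wrist.png

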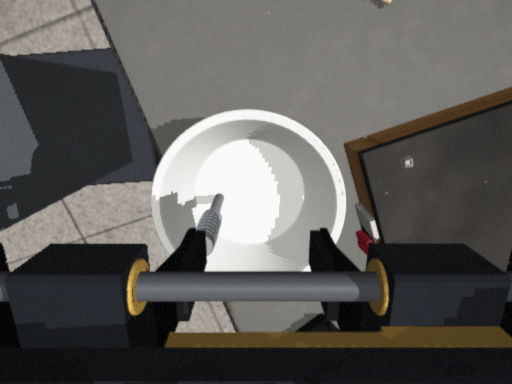

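View pics/l_side.png

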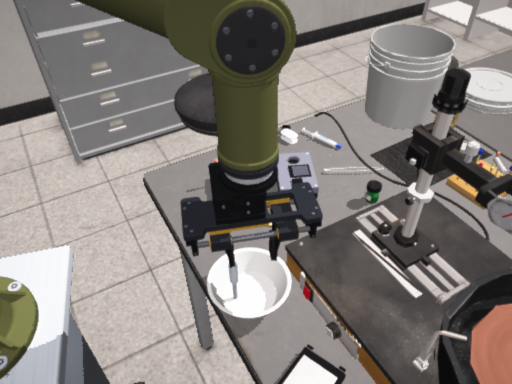

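```bash
python3 -m crank '[{"delta_pos":[0.01,0,0],"twist":0,"claw":0.2},{"delta_pos":[0.02,0,0],"twist":0,"claw":0.1},{"delta_pos":[0.03,0,0],"twist":0,"claw":0},{"delta_pos":[0.035,0,0],"twist":0,"claw":-0.1},{"delta_pos":[0.035,0,0],"twist":0,"claw":-0.1},{"delta_pos":[0.035,0,0],"twist":0,"claw":-0.1},{"delta_pos":[0.035,0,0],"twist":0,"claw":-0.1}]'
python3 - <<'E'
from h import *
for n in("wrist","side"): snap(n,"m_"+n)
E
```

```text
clock: 15.1
tcp_pos: [0.4773, -0.0443, 0.0784]
tcp_rot: [-2.299, -2.141, 0.0]
contact_force: [-0.3, 0.3, 0.2]
grip_width: 0.0391
```

View pics/m_wrist.png

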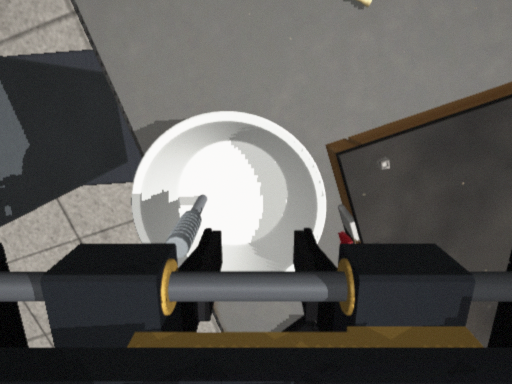

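View pics/m_side.png

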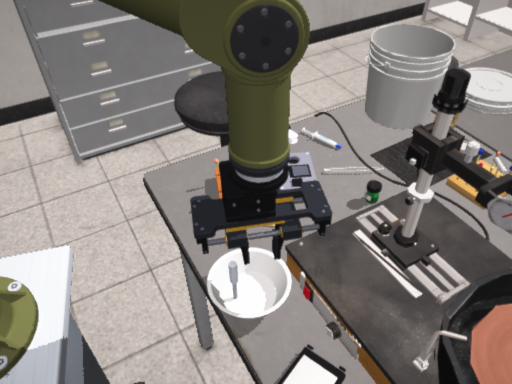

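Run:
```python
from h import *
print(r.read_state()["tcp_pos"],onz("wrist",(202,198),.003),onz("wrist",(178,247),.095),onz("side",(233.5,264),.095),onz("side",(235,299),.003),proj("side",[.431,-.044,.095]),proj("side",[.431,-.044,.003]))
for z in(.05,.07,.095): print(z,onz("wrist",(178,247),z),onz("side",(233.5,264),z))
```

```text
[ 0.47731964 -0.04425296  0.07848451] [ 0.43115556 -0.04434171  0.003     ] [ 0.43260908 -0.04419625  0.095     ] [ 0.43371162 -0.04320425  0.095     ] [ 0.43088329 -0.04507218  0.003     ] [231.89786959 264.76098202] [234.93456502 298.46146804]
0.05 [ 0.41901861 -0.0654035   0.05      ] [ 0.43867681 -0.00819243  0.05      ]
0.07 [ 0.42505882 -0.05597805  0.07      ] [ 0.43647006 -0.02375324  0.07      ]
0.095 [ 0.43260908 -0.04419625  0.095     ] [ 0.43371162 -0.04320425  0.095     ]
```

Run:
```python
import cv2
a=cv2.imread("pics/l_wrist.png")[150:300,130:330];cv2.imwrite("pics/l_z.png",cv2.resize(a,(800,600),interpolation=cv2.INTER_CUBIC))
```

```text
(no output)
```

View pics/l_z.png

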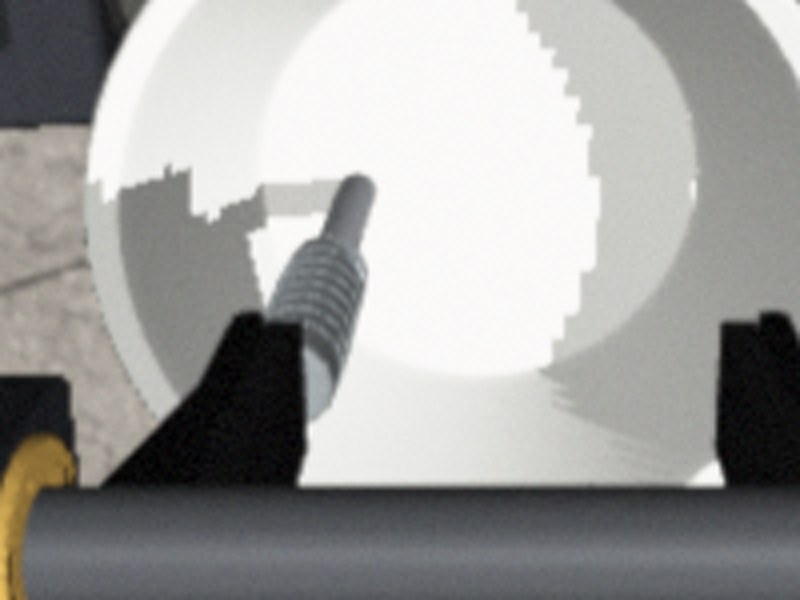

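The fingertips sit about 15 mm higher than I reckoned, since the side zooms show them near s≈67 mm. They passed over the stylus top, and it still stands at (0.432,-0.044). I'll go back round it, lower, and push it from a lower height.

```bash
python3 -m crank '[{"delta_pos":[0,0,0.06],"twist":0,"claw":0},{"delta_pos":[0,0,0.06],"twist":0,"claw":0},{"delta_pos":[-0.06,0,0.06],"twist":0,"claw":0},{"delta_pos":[-0.115,0,0.06],"twist":0,"claw":0},{"delta_pos":[-0.115,0,0.06],"twist":0,"claw":0},{"delta_pos":[-0.115,0,0.06],"twist":0,"claw":0}]'
python3 -m crank '[{"delta_pos":[0,0,-0.04],"twist":0,"claw":0},{"delta_pos":[0,0,-0.08],"twist":0,"claw":0},{"delta_pos":[0,0,-0.105],"twist":0,"claw":0},{"delta_pos":[0,0,-0.105],"twist":0,"claw":0}]'
python3 - <<'E'
from h import *
for n in("wrist","side"): snap(n,"n_"+n)
E
```

```text
clock: 15.8
tcp_pos: [0.4316, -0.044, 0.1025]
tcp_rot: [2.298, 2.141, 0.002]
contact_force: [1.1, -1.3, -0.7]
grip_width: 0.0433
clock: 16.2
tcp_pos: [0.4308, -0.0445, 0.0592]
tcp_rot: [-2.298, -2.141, 0.004]
contact_force: [-0.2, 0.2, 0.0]
grip_width: 0.0435
```

View pics/n_wrist.png

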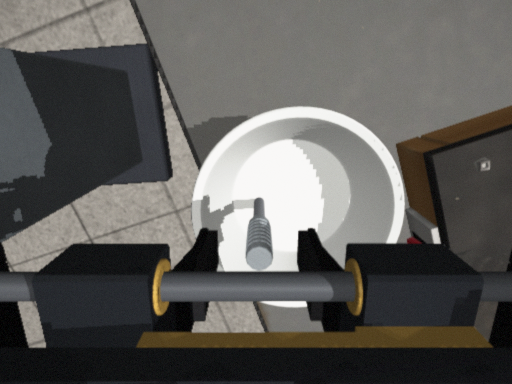

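View pics/n_side.png

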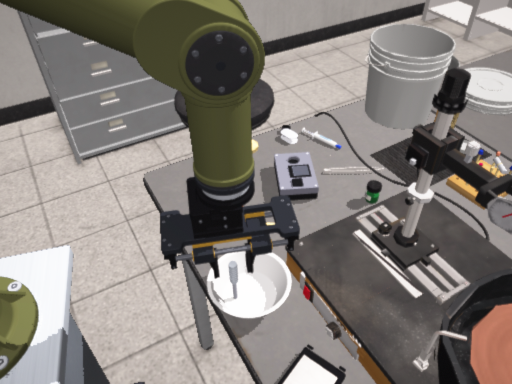

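```bash
python3 -m crank '[{"delta_pos":[0.02,0,0],"twist":0,"claw":0},{"delta_pos":[0.035,0,0],"twist":0,"claw":0},{"delta_pos":[0.045,0,0],"twist":0,"claw":0},{"delta_pos":[0.055,0,0],"twist":0,"claw":0},{"delta_pos":[0.065,0,0],"twist":0,"claw":0},{"delta_pos":[0.075,0,0],"twist":0,"claw":0},{"delta_pos":[0.075,0,0],"twist":0,"claw":0}]'
python3 - <<'E'
from h import *
for n in("wrist","side"): snap(n,"o_"+n)
E
```

```text
clock: 17.0
tcp_pos: [0.462, -0.0443, 0.0605]
tcp_rot: [2.298, 2.141, 0.0]
contact_force: [0.8, 0.0, 0.9]
grip_width: 0.0436
```

View pics/o_wrist.png

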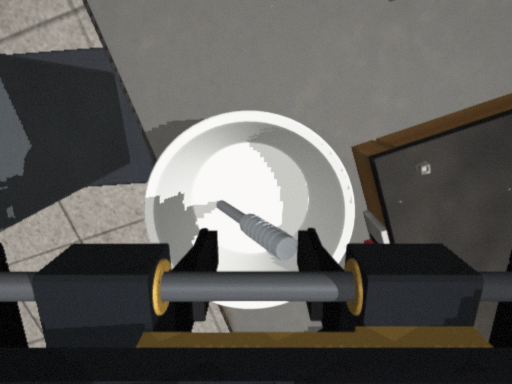

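View pics/o_side.png

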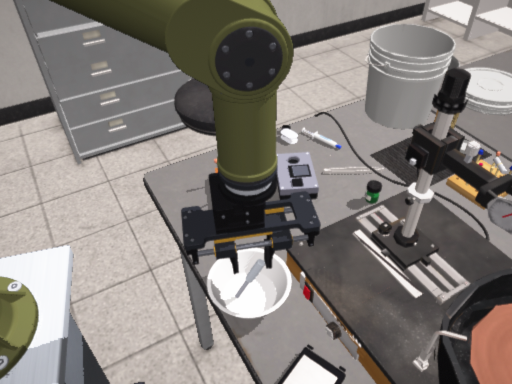

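It leans against the +x finger as planned. Letting it down gently, then lifting away.

```bash
python3 -m crank '[{"delta_pos":[0.02,0,0],"twist":0,"claw":0},{"delta_pos":[0.03,0,0.01],"twist":0,"claw":0},{"delta_pos":[0.03,0,0.03],"twist":0,"claw":0},{"delta_pos":[0.03,0,0.06],"twist":0,"claw":0},{"delta_pos":[0.03,0,0.12],"twist":0,"claw":0},{"delta_pos":[0.03,0,0.22],"twist":0,"claw":0},{"delta_pos":[0.03,0,0.32],"twist":0,"claw":0},{"delta_pos":[0.03,0,0.35],"twist":0,"claw":0},{"delta_pos":[0.03,0,0.35],"twist":0,"claw":0},{"delta_pos":[0.03,0,0.35],"twist":0,"claw":0}]'
python3 - <<'E'
from h import *
for n in("wrist","side","scene"): snap(n,"p_"+n)
E
```

```text
clock: 18.1
tcp_pos: [0.4728, -0.0442, 0.1999]
tcp_rot: [-2.298, -2.141, 0.001]
contact_force: [0.4, -0.5, -0.5]
grip_width: 0.0435
```

View pics/p_wrist.png

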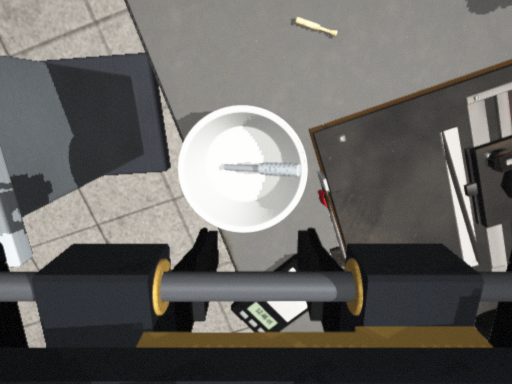

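View pics/p_scene.png

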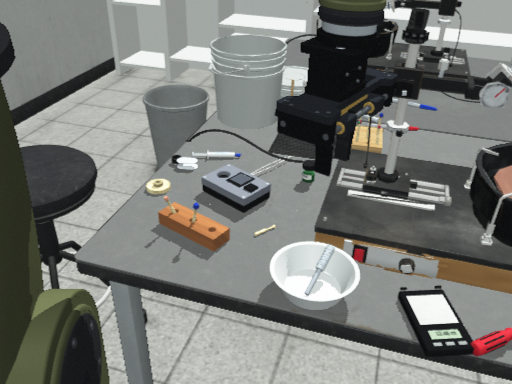

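View pics/p_side.png

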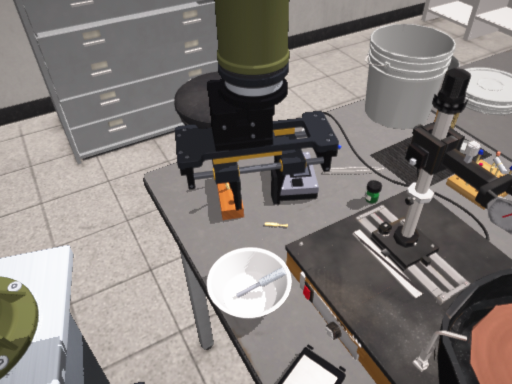

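The wrist view shows the stylus lying inside the bowl, from (222,167) to (300,170). In the scene view both dop sticks are still in the stand at (170,205) and (196,210). The arm is clear, so I'm handing in.

Run:
```python
from h import *
print(order.hand_in()); print(r.read_state()["clock"])
```

```text
the job is handed in; nothing more can be done
None
the job is handed in; nothing more can be done
```

The job is done and handed in at about 18 s of the 43 s allowed. I took the stylus out of the stand, pressed the reset button with its slim end, then lowered the stylus into the bowl and let go.

- **Button:** the vertical force at the wrist rose from 2.5 N to 13.5 N while the tool went down about 4 to 5 mm and then stopped. That is well above the 4.2 N needed, so I take the button as fully down. The joint itself could not be read directly. Only the stylus entered the well, and nothing came near the square key.
- **Bowl:** the stylus first stood upright on its flat end, which looked precarious. I gripped it again, set it to one side and tipped it over with a finger. The first tipping attempt passed over its top without touching, because the fingertips sit higher than I had reckoned. The second worked.
- **Last pictures:** the stylus lies wholly inside the bowl, both dop sticks are in their stand, and the gripper is clear of everything.

One bowl-fitting script stopped with an error partway, so I used the two-camera result it had already given. That matched where the bowl was.

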